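Ease the spring clip off the spindle with the wedge

ROBOT

A 6-joint arm with a two-finger parallel gripper is mounted at the origin on the work surface. World frame = base frame: x ahead of the robot, y to its left, z up, the work surface at z = 0. Lengths are in mm, angles in rad, forces in N, time in s.
With the tool pointing down it reaches from about 400 to 925 mm from the base axis. Payload 3.4 kg.
Tool frame: the origin (TCP) lies midway between the tips of the shut fingers; the grasp point (between the pads) lies hold_point_z behind it (hold_point_z is the distance from the TCP to the grasp point, in mm); z points along the fingers, y is the line along which they close (so a half turn about z gives the same grasp; the last joint's range is limited). The gripper opens to 85 mm and grips with 20 to 120 N. Pads are 22 mm wide; open, the fingers measure 114 mm over their backs; the gripper's body (76 mm by 85 mm) begins 54 mm behind the grasp point. The pads swing forward as they close: fully open they stand 13 mm farther back than shut.
Start: joints at [-1.248, 0.307, 1.506, -0, 1.328, -0.073], TCP at [221.666, -530.561, 231.305] pointing down, gripper open.
Joint ranges: [-3.12, 3.12], [-1.05, 2.28], [0.14, 2.33], [-1.42, 4.57], [0.1, 2.73], [-2.68, 2.68]. Speed limits (rad/s): [2.57, 2.57, 3.14, 3.14, 3.14, 3.14].

INTERFACE

Orientations are given as a 3x3 rotation matrix whose columns are the frame's x, y, z axes.
In Python, from cell import * gives the robot as it stands.
- The arm moves only by the shell command python3 -m pendant 'ROWS'. ROWS is text: rows parted by semicolons, each of 7 numbers parted by spaces: the shift along the tool's x, y, z in mm, then the turn, a rotation vector about the tool's x, y, z in degrees, then the finger opening in mm, from 0 to 85.4. A call has 1 to 20 rows; each row shifts and turns the commanded pose from where the row before left it, along the tool's axes as they then stand; what a row does not reach is not made up. A row lasts 1/8 s, in which the tool goes at most 62.5 mm and 10.7 degrees, less where a joint would pass 70% of its speed; a pose out of reach is approached as far as the arm can. A call with a gripper value outside its range is refused whole. The fingers move at their own pace and stop on an object; the grip force is fixed at half the most. Time passes only in rows, so rows that do not move let the fingers close. It gives the time, the measured TCP pose, the force, the opening and the grip force at its end, in the units of the state.
- get_state(): the state, without advancing time (a new reading comes with each control period).
- read_camera(name): name is "scene" or "top"; returns the picture (480x640x3 uint8, blue, green, red); there is no depth.
- get_calibration(name): a dict with "camera_matrix" (3x3 intrinsics, pixels), "R" (3x3) and "t" (3): a world point X has camera coordinates R X + t. Camera axes: x right, y down, z forward; pixel columns grow to the right and rows downward; lengths in mm; the calibration is good to about 2 mm. A picture is of the moment at which its call begins. get_calibration takes no time and is no camera call.
- finish_job(): hands the job in; it is judged then, once.
Trained networks look in the newest picture that a camera, given by its name, has taken for a name from the list of things; names that differ only in an ending like _2 or _b are one class to them, and where a whole thing is asked for, a point or a joint stands for the part that bears it (a point fixed in the world has none). Each returns a list of dicts, best first, with "score" (0 to 1); they miss things now and then, are a little off and sometimes report something else, mostly with a low value. They report only what shows in the picture. A call takes as long as a camera call. They do not tell look-alikes from the thing itself.
- silhouettes(camera, label): "mask" (480x640 bool, what is visible of it) and "centre" ([column, row] in pixels, amid what is visible of it).
- pinpoint(camera, label): "centre" ([column, row] in pixels: a listed point, or the origin of a listed thing).
The state is a dict: "time": time; "joint_pos": joint angles; "joint_vel": joint speeds; "joint_torque": joint torques, N m; "eef_pos": TCP position; "tool_rot": TCP orientation; "force": force on the tool from outside, world axes, zero at the start; "torque": the same for the moment, N m; "grip_width": finger opening in mm; "finger_force": force on a finger pad.
Only numpy, scipy, OpenCV 4.12 (cv2) and the standard library are available. Lean on these libraries where they do the work, as an engineer would, in place of code of your own. Each camera call takes 0.05 s, during which the arm holds its last target. There are 200 camera calls.

TASK

Take the blue-handled wedge from the wooden rack and slide its white blade down between the steel spindle and the lip of the orange spring clip, pressing gently, until the clip is spread and comes off the spindle; do not touch the clip with the gripper. Leave the clip lying on top of its slotted block and hang the wedge back upright in the rack hole it came from, without disturbing the jars and vials.

Things in the scene. Friction and masses are not known exactly. Their poses are not given: they have to be found in the camera images.
- hub: Fixed slotted aluminium block. Origin on the table under the spindle's axis, z up. Flat top 50 mm above the table, from x = -35 to +60 mm, 64 mm wide in y, on a 105 x 78 mm foot plate. A 20 mm wide slot runs along x through the top, with a hard floor 19 mm above the table. The clip comes off towards +x. A push of more than about 20 N on block or spindle is too much.
- spindle_top (a point): Centre of the top end of the upright steel spindle, 16 mm in diameter, that stands in the block's slot; 70 mm above the table, its top 5 mm coned. Axes as hub.
- clip: Loose orange spring clip lying on the block round the spindle, 10 mm high, 36 mm wide in y, two small keys below in the slot. Origin on its underside, at the spindle's axis while on. Two sprung jaws grip the spindle from behind. Pushed about 8 mm along +x by the blade (3 to 12 N of downward push; forcing it with over 20 N is too much) they let go and the clip jumps on to 14 to 26 mm from its first place.
- clip_lip (a point): Mid-width of the crown of the clip, on its inner face, 8 mm above the clip's underside; axes as clip. The crown is a cross plate facing the spindle over a gap of about 4 mm (13 mm wide in y), 12.5 mm from the spindle's axis. From this point a 12 mm wide lip flares up and outward (+x), to 12 mm higher and 8 mm further out: the way in for the blade.
- wedge: Loose wedge tool, upright; origin under its black 30 x 30 x 4 mm guard, which rests on the rack. White blade below, 9 mm wide in y: flat back at x = -8 mm (goes against the spindle), ramp on +x (towards the crown), 1.6 mm thick at the tip, growing evenly to 16 mm at 42 mm above the tip. The tip is 54 to 84 mm below the origin, wherever last clamped, not measured: feel it.
- wedge_handle (a point): Centre of the wedge's blue handle, 26 mm above wedge's origin; axes as wedge. The handle is 20 mm in x, 24 mm in y and 44 mm tall; the guard is under it.
- rack: Fixed wooden rack: a plate 64 mm (x) by 176 mm (y), 16 mm thick, its top 90 mm above the table, on end legs. Origin on the table under its middle. Three through holes, 23 mm in diameter, at y = -55, 0 and +55 mm. The wedge hangs in one, with at least 2 mm of play, vials in the others.
- vial_a: Loose amber vial hanging in the rack by its white cap, cap 29 mm in diameter and 14 mm high above the rack; origin at the cap's underside.
- vial_b: Loose clear vial, like vial_a.
- jar_red: Loose red jar with a white cap, 60 mm across, 85 mm high; origin at its underside.
- jar_amber: Loose amber jar with a white cap, 60 mm across, 85 mm high; origin at its underside.
- jar_dark: Loose black jar with a white cap, 52 mm across, 70 mm high; origin at its underside.
Mind the look-alikes: they are no part of the job. What is shaped like the wedge but green or pink is not meant.

How it is judged:
By the outcome, as a careful person would: the job done as asked, in the order asked, and still so for the second after the job is handed in, with the robot touching nothing.
It also fails if it takes over 58 s, if anything falls off the work surface, if the arm or the gripper's body presses on something with over 40 N, if the wrist force passes 120 N, or if a joint passes its speed limit or range.

## Working session

There is one attempt and no reset: what is moved stays moved. The work goes in short steps, Python scripts to look and compute and a shell command to move; the robot and the scene stay as the last step left them, time stands still between calls to the robot, and variables do not carry over. Pictures are saved under pics/ and viewed, at most 14 in all, crops included, and the job is handed in when it is done.

```bash
ls; mkdir -p pics; python3 - <<'E'
from cell import *
import cv2
s=get_state();print(s['time'],s['eef_pos'],s['tool_rot'],s['grip_width'],s['force'])
try: print('hold',hold_point_z)
except Exception as e: print(e)
for c in('scene','top'):
    cv2.imwrite(f'pics/{c}0.png',read_camera(c)); k=get_calibration(c);print(c,k)
    for l in('wedge','wedge_handle','clip','clip_lip','spindle_top','hub','rack','vial_a'):
        print(l,[(round(d['score'],2),[round(float(v),1) for v in d['centre']]) for d in pinpoint(c,l)][:4])
print(get_state()['time'])
E
```

```text
pics
0.0 [ 221.42403015 -529.90166892  230.39057339] [[ 9.22714231e-01  3.85484165e-01 -6.37894830e-04]
 [ 3.85484659e-01 -9.22712201e-01  1.94205874e-03]
 [ 1.60039549e-04 -2.03786391e-03 -9.99997911e-01]] 85.39419519149187 [-0.16479128 -0.71280296  1.24829864]
hold 18.700000000000003
scene {'camera_matrix': array([[501.7365541 ,   0.        , 317.25550329],
       [  0.        , 501.7365541 , 243.42383314],
       [  0.        ,   0.        ,   1.        ]]), 'R': array([[-0.76068268,  0.64872156,  0.02285161],
       [ 0.35426042,  0.44438537, -0.82281298],
       [-0.54393145, -0.61780416, -0.56785262]]), 't': array([ 461.93944796, -106.20999557, 1346.70154589])}
wedge [(0.81, [493.8, 295.4]), (0.73, [522.2, 371.8]), (0.68, [447.8, 297.7])]
wedge_handle [(0.93, [537.8, 376.5]), (0.91, [499.2, 287.4]), (0.72, [449.5, 284.9])]
clip [(0.44, [303.8, 216.6]), (0.39, [305.8, 236.5])]
clip_lip [(0.62, [299.1, 212.1])]
spindle_top [(0.91, [304.0, 205.5]), (0.16, [389.8, 272.7])]
hub [(0.63, [305.1, 233.5])]
rack [(0.57, [302.2, 232.8]), (0.45, [304.3, 213.5])]
vial_a [(0.6, [388.8, 274.4]), (0.48, [416.2, 285.3]), (0.36, [303.8, 234.9])]
top {'camera_matrix': array([[480.76270946,   0.        , 308.57755417],
       [  0.        , 480.76270946, 225.17253148],
       [  0.        ,   0.        ,   1.        ]]), 'R': array([[ 0.02081314, -0.99974764,  0.00845396],
       [-0.99418445, -0.02158948, -0.10550433],
       [ 0.10566023, -0.00620892, -0.99438291]]), 't': array([ -28.18277246,  589.20027343, 1055.54342647])}
wedge [(0.79, [198.5, 338.7]), (0.72, [195.9, 263.3]), (0.64, [132.2, 273.9])]
wedge_handle [(0.88, [195.9, 350.6]), (0.85, [127.2, 277.9]), (0.59, [194.2, 265.1]), (0.15, [226.7, 257.8])]
clip [(0.59, [388.4, 271.1])]
clip_lip [(0.52, [393.1, 266.1])]
spindle_top [(0.77, [386.7, 269.3])]
hub [(0.85, [382.8, 273.2])]
rack [(0.86, [229.5, 257.6])]
vial_a [(0.65, [221.5, 254.7]), (0.6, [247.4, 248.1])]
0.9
```

View pics/scene0.png

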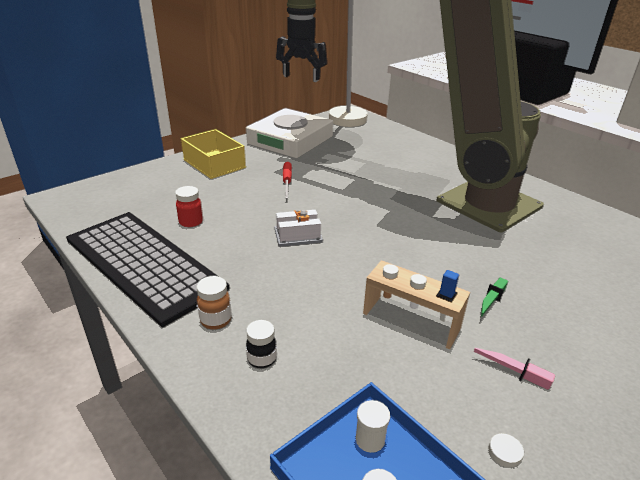

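View pics/top0.png

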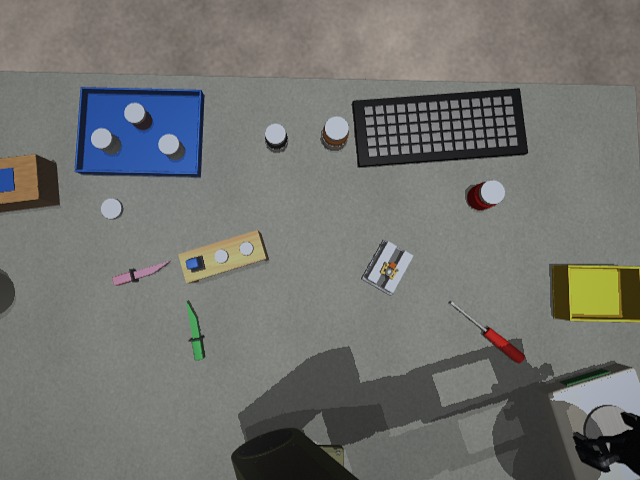

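The blue wedge hangs in the rack's end hole (scene 450,285; top 195,264). The clip and hub are at scene (300,222) and top (389,268). The green and pink ones lying loose are look-alikes.

```bash
cat > h.py <<'E'
from cell import *
import numpy as np, cv2
K={c:get_calibration(c) for c in('scene','top')}
def P(c): k=K[c];return k['camera_matrix']@np.c_[k['R'],k['t']]
def tri(a,b):
    X=cv2.triangulatePoints(P('scene'),P('top'),np.array(a,float).reshape(2,1),np.array(b,float).reshape(2,1));return (X[:3]/X[3]).ravel()
def px(c,X): v=P(c)@np.r_[X,1];return v[:2]/v[2]
def onz(c,p,z):
    k=K[c];d=k['R'].T@np.linalg.solve(k['camera_matrix'],[*p,1]);o=-k['R'].T@k['t'];return o+d*(z-o[2])/d[2]
E
python3 - <<'E'
from h import *
np.set_printoptions(precision=1,suppress=True)
print('handle',tri([449.5,284.9],[194.2,265.1]))
print('wedge',tri([447.8,297.7],[195.9,263.3]),onz('top',[195.9,263.3],90),onz('scene',[447.8,297.7],90))
print('spin',tri([304,205.5],[386.7,269.3]),onz('top',[386.7,269.3],70),onz('scene',[304,205.5],70))
print('clip',onz('top',[388.4,271.1],50),'lip',tri([299.1,212.1],[393.1,266.1]),onz('top',[393.1,266.1],58),onz('scene',[299.1,212.1],58))
print('hub',onz('top',[382.8,273.2],0),onz('scene',[305.1,233.5],0))
print('vials',onz('top',[221.5,254.7],90),onz('top',[247.4,248.1],90),onz('scene',[416.2,285.3],90),onz('scene',[388.8,274.4],90))
print('rack',onz('top',[229.5,257.6],0))
a=cv2.imread('pics/top0.png');s=cv2.imread('pics/scene0.png')
f=lambda im,x,y,w,h,k:cv2.resize(im[y:y+h,x:x+w],None,fx=k,fy=k,interpolation=cv2.INTER_CUBIC)
A=np.hstack([f(a,170,220,110,75,3.6),f(a,350,230,75,75,3.6)])
B=np.hstack([f(s,360,255,110,100,2.7)[:270],f(s,265,195,65,55,4.9)[:270]])
w=min(A.shape[1],B.shape[1]);cv2.imwrite('pics/c1.png',np.vstack([A[:,:w],B[:,:w]]));print(w)
E
```

```text
handle [493.  219.3 113.3]
wedge [496.7 222.5  88.1] [497.1 221.4  90. ] [498.1 224.2  90. ]
spin [ 493.1 -183.1   89.1] [ 493.3 -186.2   70. ] [ 472.5 -208.5   70. ]
clip [ 489.8 -193.4   50. ] lip [ 498.5 -198.6   66.9] [ 500.8 -202.3   58. ] [ 487.8 -207.8   58. ]
hub [ 485.4 -189.2    0. ] [ 478.4 -196.2    0. ]
vials [516.5 168.   90. ] [531.6 113.7  90. ] [515.2 166.3  90. ] [530.6 112.9  90. ]
rack [513.8 164.9   0. ]
615
```

View pics/c1.png

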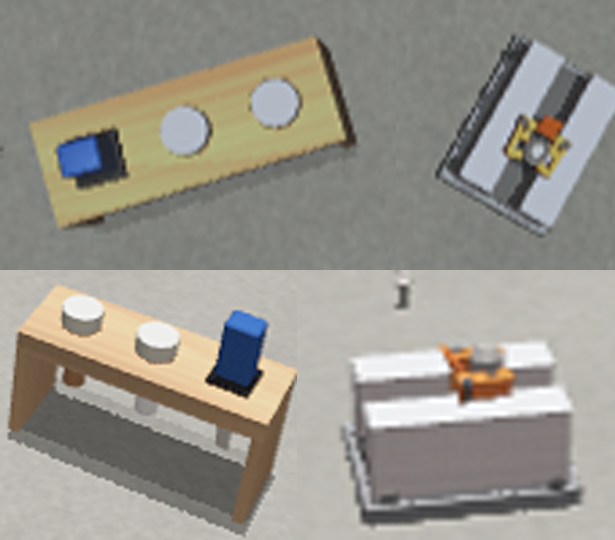

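```bash
cat >> h.py <<'E'
from scipy.optimize import minimize
def box(x0,x1,y0,y1,z0,z1): return np.array([[x,y,z] for x in(x0,x1) for y in(y0,y1) for z in(z0,z1)],float)
U=6
def sil(c,boxes,p,win):
    x,y,a=p;R=np.array([[np.cos(a),-np.sin(a),0],[np.sin(a),np.cos(a),0],[0,0,1]])
    m=np.zeros((win[3]*U,win[2]*U),np.uint8)
    for b in boxes:
        q=np.array([px(c,R@v+[x,y,0]) for v in b])-win[:2]
        q=(q+.5)*U
        cv2.fillConvexPoly(m,cv2.convexHull((q*16).astype(np.int32)),1,cv2.LINE_8,4)
    return m>0
def fit(masks,boxes,p0,fix=None):
    W={};M={}
    for c,m in masks.items():
        r,k=np.where(m);w=(k.min()-8,r.min()-8,k.max()-k.min()+17,r.max()-r.min()+17);W[c]=w
        s=m[w[1]:w[1]+w[3],w[0]:w[0]+w[2]].astype(np.float32)
        M[c]=cv2.resize(s,None,fx=U,fy=U,interpolation=cv2.INTER_LINEAR)>.5
    def cost(p):
        return sum(1-(M[c]&s).sum()/(M[c]|s).sum() for c in M for s in[sil(c,boxes,p,W[c])])
    r=minimize(cost,p0,method='Nelder-Mead',options=dict(initial_simplex=[p0,p0+np.array([6,0,0]),p0+np.array([0,6,0]),p0+np.array([0,0,.2])],xatol=.1,fatol=1e-4))
    return r.x,r.fun
E
python3 - <<'E'
from h import *
np.set_printoptions(precision=3,suppress=True)
hubB=[box(-40,65,-39,39,0,5),box(-35,60,-32,32,0,50)]
rackB=[box(-32,32,-88,88,74,90)]
I={c:cv2.imread(f'pics/{c}0.png') for c in('scene','top')}
for c in I: read_camera(c)
mh={}
for c in I:
    L=silhouettes(c,'hub');print(c,[(round(d['score'],2),d['centre'],d['mask'].sum()) for d in L])
    mh[c]=L[0]['mask']
for ms in(mh,{'top':mh['top']},{'scene':mh['scene']}): print('hub',fit(ms,hubB,np.array([489,-192,-.53])))
mb={}
for c,(x,y,w,h) in {'scene':(430,262,40,45),'top':(180,250,30,30)}.items():
    hsv=cv2.cvtColor(I[c],cv2.COLOR_BGR2HSV);m=(hsv[...,0]>100)&(hsv[...,0]<128)&(hsv[...,1]>130)&(hsv[...,2]>50)
    z=np.zeros_like(m);z[y:y+h,x:x+w]=m[y:y+h,x:x+w];mb[c]=z;print(c,z.sum())
for ms in(mb,{'top':mb['top']},{'scene':mb['scene']}):
  for a in(.27,.27+1.57,-.2,.7): print('handle',fit(ms,[box(-10,10,-12,12,94,138)],np.array([497,221,a])))
L=silhouettes('top','rack');print([(round(d['score'],2),d['centre'],d['mask'].sum()) for d in L])
r=fit({'top':L[0]['mask']},[box(-32,32,-88,88,74,90),box(-32,32,-88,-80,0,90),box(-32,32,80,88,0,90)],np.array([515,167,.27]));print('rack',r)
E
```

```text
scene [(0.74, [297.8, 228.0], np.int64(1343))]
top [(0.69, [384.5, 269.7], np.int64(1461))]
hub (array([ 487.715, -191.151,   -0.52 ]), np.float64(0.25800839871089554))
hub (array([ 487.778, -190.973,   -0.515]), np.float64(0.12151637262537673))
hub (array([ 485.809, -194.319,   -0.527]), np.float64(0.11565587921977738))
scene 356
top 106
handle (array([496.658, 219.191,   0.489]), np.float64(0.5817147721023835))
handle (array([497.427, 219.724,   1.892]), np.float64(0.622755509113346))
handle (array([496.446, 218.969,   0.498]), np.float64(0.5819169959241218))
handle (array([496.722, 219.034,   0.501]), np.float64(0.58388466511958))
handle (array([497.078, 220.978,   0.087]), np.float64(0.3991782553729456))
handle (array([496.6  , 222.812,   1.514]), np.float64(0.40793774319066145))
handle (array([497.06 , 221.207,   0.086]), np.float64(0.39927318691736446))
handle (array([497.062, 220.216,   0.084]), np.float64(0.39962031324157565))
handle (array([494.643, 217.671,   0.519]), np.float64(0.1187870338096898))
handle (array([496.819, 218.868,   1.911]), np.float64(0.14222651400193131))
handle (array([493.766, 217.271,   0.504]), np.float64(0.1177497033572974))
handle (array([494.024, 217.23 ,   0.521]), np.float64(0.11795909820618411))
[(0.63, [230.6, 253.5], np.int64(1961))]
rack (array([513.21 , 167.704,   0.32 ]), np.float64(0.2655833055370247))
```

```bash
python3 - <<'E'
from h import *
np.set_printoptions(precision=3,suppress=True)
I={c:cv2.imread(f'pics/{c}0.png') for c in('scene','top')}
mb={}
for c,(x,y,w,h) in {'scene':(430,262,40,45),'top':(180,250,30,30)}.items():
    i=I[c].astype(int);m=(i[...,0]-i[...,2]>25)
    z=np.zeros_like(m);z[y:y+h,x:x+w]=m[y:y+h,x:x+w];mb[c]=z;print(c,z.sum())
for ms in(mb,{'top':mb['top']},{'scene':mb['scene']}):
  for a in(.27,.27+1.57): print('handle',fit(ms,[box(-10,10,-12,12,94,138)],np.array([497,221,a])))
f=lambda im,x,y,w,h,k:cv2.resize(im[y:y+h,x:x+w],None,fx=k,fy=k,interpolation=cv2.INTER_CUBIC)
cv2.imwrite('pics/c2.png',np.hstack([f(I['scene'],422,262,50,75,8)[:400*2//1][:600],f(I['top'],178,245,40,60,10)]))
E
```

```text
scene 371
top 113
handle (array([496.647, 218.894,   0.447]), np.float64(0.5512566560170394))
handle (array([496.867, 219.6  ,   1.871]), np.float64(0.6025963922185285))
handle (array([496.904, 221.986,   0.083]), np.float64(0.3624034064027756))
handle (array([496.935, 222.378,   1.475]), np.float64(0.3683226911695997))
handle (array([494.194, 217.326,   0.486]), np.float64(0.10113207547169811))
handle (array([494.767, 217.685,   1.862]), np.float64(0.13815701484552623))
```

View pics/c2.png

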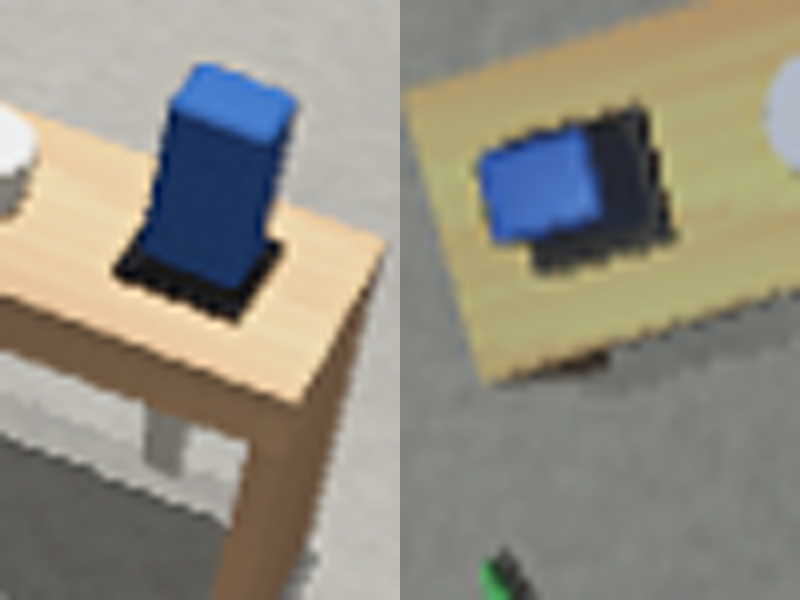

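```bash
python3 - <<'E'
from h import *
np.set_printoptions(precision=1,suppress=True)
print('guard',onz('top',[198,264],94),'handtop',onz('top',[192,263.3],138))
print('scene handtop', onz('scene',[422+235/8,262+102/8],138),'guard',onz('scene',[422+198/8,262+270/8],94))
for yaw in(.25,.25+np.pi):
  for c in ([500,220],[497,220]):
    for d in(54,60,70):
      print(yaw,c,d,px('scene',np.array([c[0]-7.2*np.cos(yaw),c[1]-7.2*np.sin(yaw),90-d])))
print('guard front corner etc', px('scene',[500,220,90]),px('scene',[500,220,138]))
k=get_state();print(k['time'])
E
```

```text
guard [495.7 216.   94. ] handtop [495.9 218.4 138. ]
scene handtop [496.1 220.2 138. ] guard [499.6 222.3  94. ]
0.25 [500, 220] 54 [441.9 317.2]
0.25 [500, 220] 60 [441.3 319.6]
0.25 [500, 220] 70 [440.4 323.6]
0.25 [497, 220] 54 [442.9 316.5]
0.25 [497, 220] 60 [442.3 318.9]
0.25 [497, 220] 70 [441.5 322.9]
3.391592653589793 [500, 220] 54 [438.6 321.6]
3.391592653589793 [500, 220] 60 [438.1 324. ]
3.391592653589793 [500, 220] 70 [437.2 328. ]
3.391592653589793 [497, 220] 54 [439.7 320.9]
3.391592653589793 [497, 220] 60 [439.1 323.3]
3.391592653589793 [497, 220] 70 [438.3 327.3]
guard front corner etc [445.2 296.9] [449.9 275.6]
1.15
```

The top view gives a wedge yaw of about 0.25 rad, with handle y along the rack and the centre near (497, 219.5). The blade tip sits at scene column 443, which puts the ramp on the far (+x) side. Now I'll go above the rack.

```bash
python3 -m pendant '41.8 -23.5 0 0 0 0 46;41.8 -23.5 0 0 0 0 46;41.8 -23.5 0 0 0 0 46;41.8 -23.5 0 0 0 0 46;41.8 -23.5 0 0 0 0 46;41.8 -23.5 0 0 0 0 46;41.8 -23.5 0 0 0 0 46;41.8 -23.5 0 0 0 0 46;41.8 -23.5 0 0 0 0 46;18.6 -41.6 0 0 0 0 46;18.6 -41.6 0 0 0 0 46;18.6 -41.6 0 0 0 0 46;18.6 -41.6 0 0 0 0 46;18.6 -41.6 0 0 0 0 46;18.6 -41.6 0 0 0 0 46;18.6 -41.6 0 0 0 0 46;18.6 -41.6 0 0 0 0 46;18.6 -41.6 0 0 0 0 46;0 0 0 0 0 8.3 46;0 0 0 0 0 0 46'; cat >> h.py <<'E'
def rel(tx,ty,tz=None,psi=None):
    s=get_state();p=s['eef_pos'];R=s['tool_rot'];y=np.arctan2(R[1,0],R[0,0])
    d=np.array([tx,ty,p[2] if tz is None else tz])-p
    print('t %.2f'%s['time'],'pos',p.round(1),'psi %.3f'%y,'tilt',R[:2,2].round(4),'F',s['force'].round(1),'w %.1f'%s['grip_width'])
    print('tool shift',(R.T@d).round(1),'rz deg',None if psi is None else round(-np.degrees(psi-y),1))
E
python3 -c "
from h import *
rel(497,219.5,130,.25)"
```

```text
time: 3.65
eef_pos: [497.2, 220.2, 231.2]
tool_rot: [[0.968, 0.251, -0.0], [0.251, -0.968, -0.0], [-0.0, 0.0, -1.0]]
force: [-0.2, -0.3, -0.7]
grip_width: 45.9
finger_force: 0.0
t 3.65 pos [497.2 220.2 231.2] psi 0.254 tilt [-0.0002 -0.0002] F [-0.2 -0.3 -0.7] w 45.9
tool shift [ -0.3   0.6 101.2] rz deg 0.2
```

```bash
python3 -m pendant '0 0 40 0 0 0 46;0 0 40 0 0 0 46;0 0 30 0 0 0 46;0 0 13 0 0 0 46;0 0 0 0 0 0 46'; python3 - <<'E'
from h import *
for c in('scene','top'): globals()[c[0]]=read_camera(c)
f=lambda im,x,y,w,h,k:cv2.resize(im[y:y+h,x:x+w],None,fx=k,fy=k,interpolation=cv2.INTER_CUBIC)
cv2.imwrite('pics/c3.png',np.hstack([f(s,380,190,110,150,4)[:600,:440],f(t,150,210,85,150,4)]))
E
```

```text
time: 4.28
eef_pos: [497.1, 219.1, 107.9]
tool_rot: [[0.969, 0.249, -0.001], [0.249, -0.969, -0.001], [-0.001, 0.0, -1.0]]
force: [0.7, 0.2, 0.9]
grip_width: 45.9
finger_force: 0.0
```

View pics/c3.png

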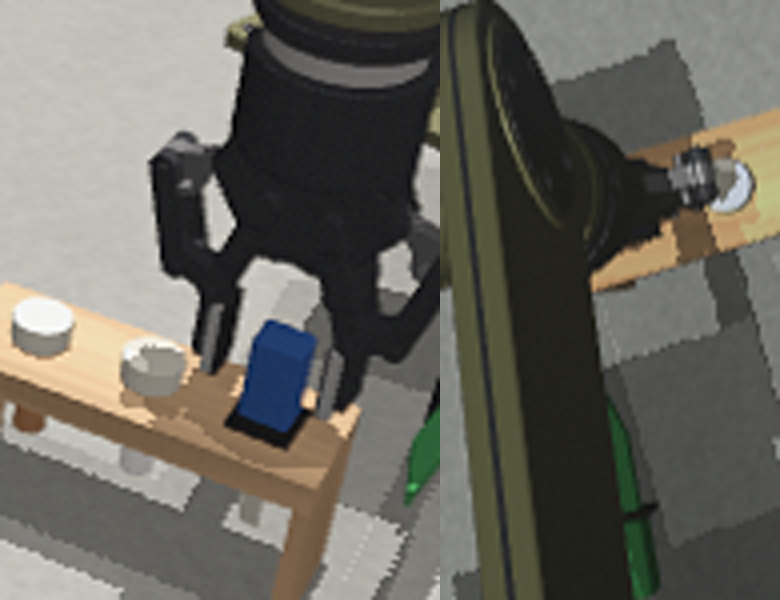

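The handle (crop 280,375) stands between the two fingers, and the fingers are clear of the vial cap. I'll close and lift.

```bash
python3 -m pendant '0 0 0 0 0 0 10;0 0 0 0 0 0 10;0 0 0 0 0 0 10;0 0 0 0 0 0 10;0 0 0 0 0 0 10' && python3 -m pendant '0 0 -5 0 0 0 10;0 0 -30 0 0 0 10;0 0 -40 0 0 0 10;0 0 -40 0 0 0 10;0 0 0 0 0 0 10;0 0 0 0 0 0 10'; python3 - <<'E'
from h import *
for c in('scene','top'): globals()[c[0]]=read_camera(c)
print(get_state()['eef_pos'])
f=lambda im,x,y,w,h,k:cv2.resize(im[y:y+h,x:x+w],None,fx=k,fy=k,interpolation=cv2.INTER_CUBIC)
cv2.imwrite('pics/scene_l.png',s)
cv2.imwrite('pics/c4.png',f(s,400,170,100,150,4))
E
```

```text
time: 5.0
eef_pos: [498.4, 220.0, 109.8]
tool_rot: [[0.969, 0.249, 0.003], [0.249, -0.969, 0.001], [0.003, -0.0, -1.0]]
force: [-0.4, -0.1, 5.8]
grip_width: 22.8
finger_force: 59.4
time: 5.75
eef_pos: [496.5, 219.3, 222.7]
tool_rot: [[0.969, 0.248, -0.001], [0.248, -0.969, -0.0], [-0.001, 0.0, -1.0]]
force: [0.1, 1.2, -1.2]
grip_width: 23.1
finger_force: 59.6
[496.00885322 219.19102857 221.6384752 ]
```

View pics/c4.png

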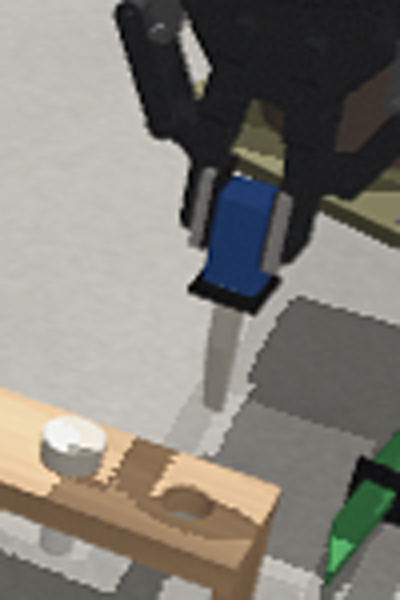

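```bash
python3 - <<'E'
from h import *
np.set_printoptions(precision=0,suppress=True)
from scipy.optimize import least_squares
f=lambda v:(np.array(px('scene',v))-[400,170]+.5)*4
R=lambda a:np.array([[np.cos(a),-np.sin(a),0],[np.sin(a),np.cos(a),0],[0,0,1]])
for a in(.25,.25+np.pi):
  s=1 if a<1 else -1
  G=np.array([[15,-15,0],[15,15,0],[-15,15,4]])*[s,s,1]
  def pr(p): 
    o=np.array([p[0],p[1],p[2]]);d=p[3]
    pts=[o+R(.25)@g for g in [[15,-15,0],[15,15,0],[-15,15,4]]]
    xf=-6.4 if s>0 else 8   # visible (camera-side, world +x) edge at the tip, world-aligned x
    pts+=[o+R(.25)@np.array([xf,y,-d]) for y in(-4.5,4.5)]
    return np.array([f(v) for v in pts])
  obs=np.array([[188,288],[262,312],[282,278],[203,405],[225,411]])
  g=np.array([497,219.5,203,62.])
  r=least_squares(lambda p:np.r_[(pr(p)-obs).ravel()/3,(p[:2]-g[:2])/2,(p[2]-g[2])/2],g)
  print(a,r.cost,r.x.round(1));print(pr(r.x)-obs)
E
```

```text
0.25 7.044660123864234 [495. 219. 206.  67.]
[[-1.  3.]
 [-5.  4.]
 [ 5. -3.]
 [ 1. -1.]
 [-1.  1.]]
3.391592653589793 13.973090474602806 [494. 220. 206.  57.]
[[ 3.  4.]
 [-1.  5.]
 [ 8. -3.]
 [-5. -2.]
 [-7. -0.]]
```

```bash
python3 -m pendant '-10.5 45.6 0 0 0 0 10;-10.5 45.6 0 0 0 0 10;-10.5 45.6 0 0 0 0 10;-10.5 45.6 0 0 0 0 10;-10.5 45.6 0 0 0 0 10;-10.5 45.6 0 0 0 0 10;-10.5 45.6 0 0 0 0 10;-10.5 45.6 0 0 0 0 10;-10.5 45.6 0 0 0 0 10;0 0 0 0 0 8.8 10;0 0 0 0 0 8.8 10;0 0 0 0 0 8.8 10;0 0 0 0 0 8.8 10;0 0 0 0 0 8.8 10;0 0 0 0 0 0 10;0 0 40 0 0 0 10;0 0 0 0 0 0 10;0 0 0 0 0 0 10'; python3 - <<'E'
from h import *
rel(506.6,-202.2,180,-.52)
s=read_camera('scene');t=read_camera('top')
for c in('scene','top'):
  for l in('wedge_handle','wedge','clip_lip','spindle_top'): print(c,l,[(round(d['score'],2),np.round(d['centre'],1)) for d in pinpoint(c,l)][:4])
f=lambda im,x,y,w,h,k:cv2.resize(im[y:y+h,x:x+w],None,fx=k,fy=k,interpolation=cv2.INTER_CUBIC)
cv2.imwrite('pics/scene_h.png',s);cv2.imwrite('pics/top_h.png',t)
cv2.imwrite('pics/c5.png',np.hstack([f(s,255,140,85,120,5),f(t,350,220,75,120,5)]))
E
```

```text
time: 8.1
eef_pos: [507.8, -201.4, 183.5]
tool_rot: [[0.87, -0.493, -0.0], [-0.493, -0.87, 0.0], [-0.001, 0.0, -1.0]]
force: [0.1, 0.1, -1.3]
grip_width: 23.0
finger_force: 59.7
t 8.10 pos [ 507.8 -201.4  183.5] psi -0.516 tilt [-0.0005  0.0002] F [ 0.1  0.1 -1.3] w 23.0
tool shift [-0.7  1.3  3.5] rz deg 0.2
scene wedge_handle [(0.92, array([497.3, 288.4])), (0.87, array([538.9, 376.4])), (0.63, array([418.5, 285.2])), (0.52, array([295.9, 163. ]))]
scene wedge [(0.84, array([521.6, 369.1])), (0.74, array([295.4, 172.5])), (0.68, array([303.5, 208.8])), (0.64, array([493.3, 294.1]))]
scene clip_lip [(0.46, array([297.2, 214.4]))]
scene spindle_top [(0.68, array([303. , 210.3]))]
top wedge_handle [(0.67, array([123.6, 276.5])), (0.65, array([197.9, 350.6])), (0.42, array([401.8, 262.4]))]
top wedge [(0.91, array([132.2, 275.4])), (0.63, array([399.9, 261.8])), (0.62, array([195.9, 335.1]))]
top clip_lip [(0.46, array([389.7, 267.2])), (0.28, array([400.1, 263.2]))]
top spindle_top [(0.65, array([385.4, 270.1])), (0.26, array([382.5, 272.2]))]
```

View pics/c5.png

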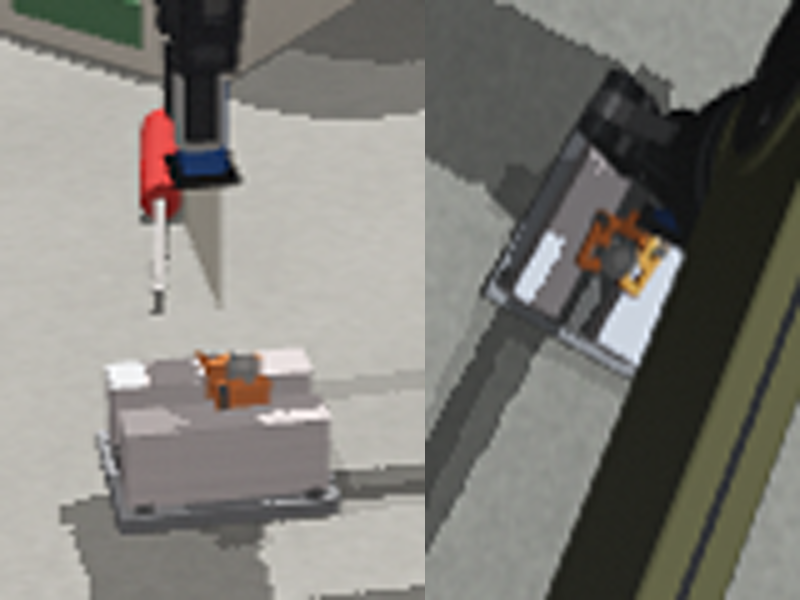

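```bash
python3 - <<'E'
from h import *
np.set_printoptions(precision=1,suppress=True)
a=-.518;ex=np.array([np.cos(a),np.sin(a),0]);ey=np.array([-np.sin(a),np.cos(a),0])
H=np.array([487.7,-191.2,0])
print('spindle top', onz('top',[389.4,271],70), onz('scene',[304.2,212.4],70))
print('px spindle', px('scene',H+[0,0,70]),px('top',H+[0,0,70]))
T=np.array([507.8,-201.4,183.5])
print('TCP in hub',(T-H)@ex,(T-H)@ey)
for dx in(0,-2,2):
  O=T+ex*dx-[0,0,18.8]
  print(dx,[((px('scene',O+ex*x+ey*y+[0,0,z])-[255,140]+.5)*5) for x,y,z in((15,15,0),(15,-15,0),(-15,15,0),(-8,0,-67),(-8,0,-62))])
print('d px per mm ex,ey,z',[(px('scene',H+[0,0,70]+v*10)-px('scene',H+[0,0,70]))/10 for v in(ex,ey,np.array([0,0,1]))])
for n,h,s in(('scene',H,(255,140)),('top',H,(350,220))):
  for x,y,z in((0,0,70),(-35,10,50),(60,10,50),(60,-10,50),(-35,-10,50),(60,32,50),(-35,32,50),(-35,-32,50),(60,-32,50)): print(n,(x,y,z),(px(n,h+ex*x+ey*y+[0,0,z])))
t=cv2.imread('pics/top0.png');s=cv2.imread('pics/scene_h.png')
f=lambda im,x,y,w,h,k:cv2.resize(im[y:y+h,x:x+w],None,fx=k,fy=k,interpolation=cv2.INTER_CUBIC)
A=f(t,358,236,60,62,9.6);B=f(s,272,190,60,62,6.5)
cv2.imwrite('pics/c6.png',cv2.copyMakeBorder(A,0,0,0,0,0))
E
```

```text
spindle top [ 489.8 -192.1   70. ] [ 491.9 -184.    70. ]
px spindle [303.6 210.5] [389. 272.]
TCP in hub 22.513568963617928 1.0905102110576206
0 [array([168. , 192.8]), array([158.5, 161.9]), array([236.4, 188.2]), array([215. , 306.5]), array([215. , 296.9])]
-2 [array([172.6, 192.5]), array([163. , 161.6]), array([240.9, 187.9]), array([219.4, 306.2]), array([219.4, 296.6])]
2 [array([163.4, 193.1]), array([154. , 162.1]), array([231.8, 188.5]), array([210.7, 306.8]), array([210.7, 297.2])]
d px per mm ex,ey,z [array([-0.4,  0. ]), array([0.1, 0.2]), array([ 0. , -0.4])]
scene (0, 0, 70) [303.6 210.5]
scene (-35, 10, 50) [319.1 219. ]
scene (60, 10, 50) [278.5 222.2]
scene (60, -10, 50) [277.5 217.7]
scene (-35, -10, 50) [317.5 214.5]
scene (60, 32, 50) [279.7 227.4]
scene (-35, 32, 50) [320.9 224. ]
scene (-35, -32, 50) [315.8 209.8]
scene (60, -32, 50) [276.3 212.9]
top (0, 0, 70) [389. 272.]
top (-35, 10, 50) [375.5 283.4]
top (60, 10, 50) [397.  246.3]
top (60, -10, 50) [404.8 251. ]
top (-35, -10, 50) [383.4 288.1]
top (60, 32, 50) [388.4 241.3]
top (-35, 32, 50) [366.9 278.3]
top (-35, -32, 50) [392.1 293.3]
top (60, -32, 50) [413.4 256.1]
```

View pics/c6.png

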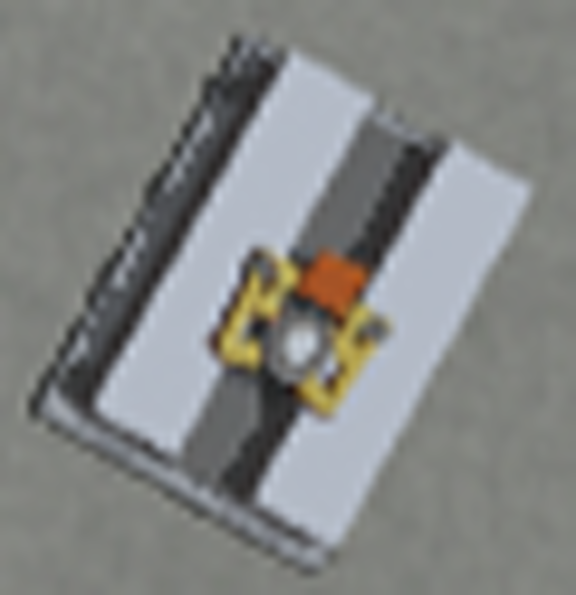

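Top crop: block corners and spindle (388.8, 271.3) put the hub at about (489,-191), yaw -0.518. Scene crop: the ramp faces the crown, the tip is at (299,201), and the back is about 10 mm from the spindle axis, so it lines up. I'll go down to just above the lip and look again.

```bash
python3 -m pendant '0 0 12 0 0 0 10;0 0 11 0 0 0 10;0 0 0 0 0 0 10;0 0 0 0 0 0 10'; python3 - <<'E'
from h import *
rel(506.6,-202.2,180,-.518)
s=read_camera('scene');t=read_camera('top')
f=lambda im,x,y,w,h,k:cv2.resize(im[y:y+h,x:x+w],None,fx=k,fy=k,interpolation=cv2.INTER_CUBIC)
cv2.imwrite('pics/c7.png',np.hstack([f(s,275,170,45,60,9),f(t,370,245,42,60,9)]))
E
```

```text
time: 9.1
eef_pos: [507.7, -201.4, 160.0]
tool_rot: [[0.869, -0.494, -0.001], [-0.494, -0.869, 0.0], [-0.001, 0.0, -1.0]]
force: [0.4, -1.0, -1.1]
grip_width: 23.3
finger_force: 59.7
t 9.10 pos [ 507.7 -201.4  160. ] psi -0.517 tilt [-0.0006  0.0003] F [ 0.4 -1.  -1.1] w 23.3
tool shift [ -0.5   1.2 -20. ] rz deg 0.1
```

View pics/c7.png

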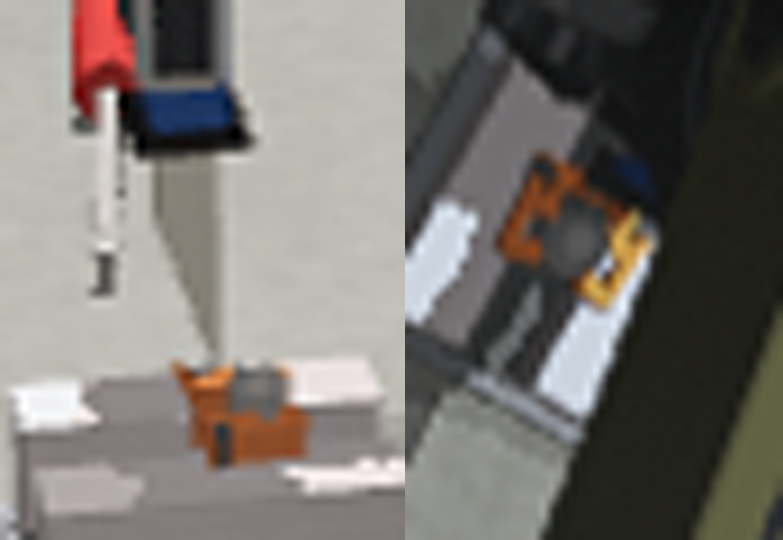

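The blade tip (crop 215–222, 362) is over the gap between the lip end (178) and the spindle edge (~230), with its back about 9.3 mm from the axis. I'll descend while watching the force.

```bash
python3 -m pendant '0 0 3 0 0 0 10;0 0 3 0 0 0 10;0 0 0 0 0 0 10'; python3 -m pendant '0 0 3 0 0 0 10;0 0 0 0 0 0 10';python3 -m pendant '0 0 3 0 0 0 10;0 0 0 0 0 0 10'
```

```text
time: 9.57
eef_pos: [507.5, -201.3, 154.0]
tool_rot: [[0.869, -0.494, -0.001], [-0.494, -0.869, 0.0], [-0.001, 0.0, -1.0]]
force: [-0.6, 0.4, -0.4]
grip_width: 22.9
finger_force: 59.7
time: 9.82
eef_pos: [507.5, -201.3, 151.0]
tool_rot: [[0.869, -0.494, -0.0], [-0.494, -0.869, 0.0], [-0.001, 0.0, -1.0]]
force: [0.7, -0.0, -0.6]
grip_width: 23.0
finger_force: 59.7
time: 10.07
eef_pos: [507.5, -201.3, 148.0]
tool_rot: [[0.869, -0.494, -0.001], [-0.494, -0.869, 0.0], [-0.001, -0.0, -1.0]]
force: [-0.0, -0.3, -0.2]
grip_width: 23.1
finger_force: 59.7
```

```bash
python3 -m pendant '0 0 3 0 0 0 10;0 0 0 0 0 0 10'; python3 -m pendant '0 0 3 0 0 0 10;0 0 0 0 0 0 10';python3 -m pendant '0 0 2 0 0 0 10;0 0 0 0 0 0 10';python3 -m pendant '0 0 2 0 0 0 10;0 0 0 0 0 0 10'
```

```text
time: 10.32
eef_pos: [507.2, -201.1, 144.9]
tool_rot: [[0.869, -0.494, -0.001], [-0.494, -0.869, 0.001], [-0.001, 0.0, -1.0]]
force: [-1.2, -0.3, -0.9]
grip_width: 23.1
finger_force: 59.7
time: 10.58
eef_pos: [506.7, -200.9, 141.8]
tool_rot: [[0.869, -0.494, -0.002], [-0.494, -0.869, 0.001], [-0.002, 0.0, -1.0]]
force: [-1.8, 1.5, -0.8]
grip_width: 23.0
finger_force: 59.9
time: 10.82
eef_pos: [506.7, -200.8, 139.8]
tool_rot: [[0.869, -0.494, -0.002], [-0.494, -0.869, 0.001], [-0.002, 0.0, -1.0]]
force: [-3.9, 2.0, -0.6]
grip_width: 23.2
finger_force: 59.9
time: 11.08
eef_pos: [506.4, -200.7, 137.8]
tool_rot: [[0.869, -0.494, -0.003], [-0.494, -0.869, 0.001], [-0.003, 0.0, -1.0]]
force: [-4.2, 3.3, -0.1]
grip_width: 23.2
finger_force: 60.0
```

```bash
python3 -m pendant '-0.5 0 2 0 0 0 10;0 0 0 0 0 0 10'; python3 -m pendant '-0.3 0 2 0 0 0 10;0 0 0 0 0 0 10';python3 -m pendant '0 0 2 0 0 0 10;0 0 0 0 0 0 10'
```

```text
time: 11.32
eef_pos: [506.2, -200.6, 136.3]
tool_rot: [[0.869, -0.494, -0.002], [-0.494, -0.869, 0.001], [-0.002, 0.0, -1.0]]
force: [-5.1, 2.8, 3.4]
grip_width: 22.3
finger_force: 60.4
time: 11.58
eef_pos: [506.3, -200.5, 134.8]
tool_rot: [[0.869, -0.494, -0.001], [-0.494, -0.869, 0.001], [-0.001, -0.0, -1.0]]
force: [-5.6, 2.8, 5.8]
grip_width: 23.4
finger_force: 60.7
time: 11.82
eef_pos: [506.3, -200.5, 132.9]
tool_rot: [[0.869, -0.494, -0.001], [-0.494, -0.869, 0.001], [-0.001, -0.0, -1.0]]
force: [-4.4, 2.6, 5.5]
grip_width: 22.8
finger_force: 60.7
```

```bash
python3 -m pendant '0 0 2 0 0 0 10;0 0 2 0 0 0 10;0 0 0 0 0 0 10'; python3 -m pendant '0 0 2 0 0 0 10;0 0 2 0 0 0 10;0 0 0 0 0 0 10';python3 -m pendant '0 0 2 0 0 0 10;0 0 2 0 0 0 10;0 0 0 0 0 0 10'
```

```text
time: 12.2
eef_pos: [506.2, -200.5, 129.0]
tool_rot: [[0.869, -0.494, -0.001], [-0.494, -0.869, 0.001], [-0.001, -0.0, -1.0]]
force: [-5.9, 3.1, 7.0]
grip_width: 22.7
finger_force: 60.9
time: 12.58
eef_pos: [506.1, -200.4, 124.9]
tool_rot: [[0.869, -0.494, -0.001], [-0.494, -0.869, 0.001], [-0.002, -0.0, -1.0]]
force: [-5.4, 3.3, 6.6]
grip_width: 23.0
finger_force: 60.8
time: 12.95
eef_pos: [506.0, -200.4, 120.6]
tool_rot: [[0.869, -0.494, -0.002], [-0.494, -0.869, 0.001], [-0.002, 0.0, -1.0]]
force: [-5.5, 3.5, 4.5]
grip_width: 23.2
finger_force: 60.6
```

```bash
python3 -m pendant '0 0 2 0 0 0 10;0 0 2 0 0 0 10;0 0 0 0 0 0 10'; python3 -m pendant '0 0 2 0 0 0 10;0 0 0 0 0 0 10';python3 -c "
from h import *
s=read_camera('scene');t=read_camera('top')
print([(round(d['score'],2),np.round(d['centre'],1)) for d in pinpoint('top','clip')],[(round(d['score'],2),np.round(d['centre'],1)) for d in pinpoint('scene','clip')])
f=lambda im,x,y,w,h,k:cv2.resize(im[y:y+h,x:x+w],None,fx=k,fy=k,interpolation=cv2.INTER_CUBIC)
cv2.imwrite('pics/c8.png',np.hstack([f(s,270,180,50,55,8),f(t,370,235,45,55,8)]))
"
```

```text
time: 13.32
eef_pos: [506.1, -200.5, 116.1]
tool_rot: [[0.869, -0.494, -0.002], [-0.494, -0.869, 0.001], [-0.002, 0.0, -1.0]]
force: [-4.0, 2.3, 1.1]
grip_width: 22.7
finger_force: 60.1
time: 13.58
eef_pos: [506.1, -200.5, 114.0]
tool_rot: [[0.869, -0.494, -0.002], [-0.494, -0.869, 0.001], [-0.002, 0.0, -1.0]]
force: [-5.0, 2.5, 1.6]
grip_width: 23.0
finger_force: 60.1
[(0.72, array([478.8, 199.5])), (0.5, array([388.8, 270.3]))] [(0.4, array([299.5, 215.9]))]
```

View pics/c8.png

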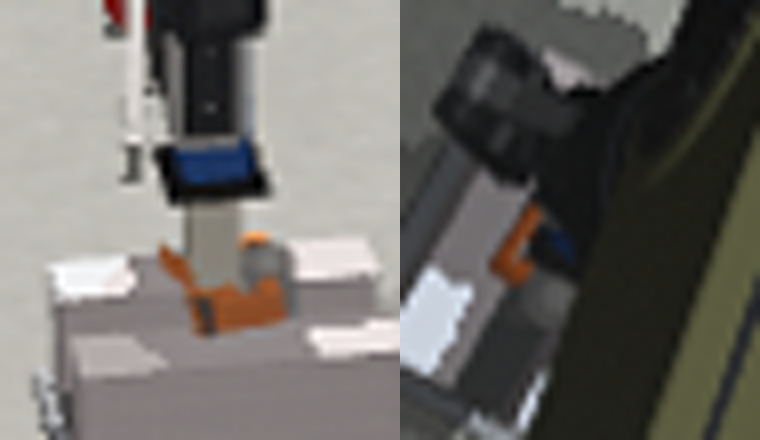

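The crown has been pushed about 8 mm (clip right end 309→305.6 px) and the force is dropping. I'll keep going gently.

```bash
python3 -m pendant '0 0 1.5 0 0 0 10;0 0 0 0 0 0 10'; python3 -m pendant '0 0 1.5 0 0 0 10;0 0 0 0 0 0 10';python3 -c "
from h import *
s=read_camera('scene');t=read_camera('top')
cv2.imwrite('pics/s9.png',s)
print(s[np.ix_(range(205,222),range(285,312))].astype(int)[:,:,2]-s[205:222,285:312,0].astype(int)>60)
" | sed 's/True/#/g;s/False/./g'
```

```text
time: 14.02
eef_pos: [509.0, -202.1, 113.2]
tool_rot: [[0.869, -0.494, 0.004], [-0.494, -0.869, -0.002], [0.005, -0.0, -1.0]]
force: [-0.1, -0.6, 0.1]
grip_width: 23.2
finger_force: 59.7
time: 14.28
eef_pos: [508.0, -201.6, 111.5]
tool_rot: [[0.869, -0.494, 0.002], [-0.494, -0.869, -0.001], [0.002, 0.0, -1.0]]
force: [-0.2, -0.7, -0.8]
grip_width: 22.8
finger_force: 59.6
[[. . . . . . . . . . . .
  . . . . . . . . . . . .
  . . .]
 [. . . . . . . . . . . .
  . . . . . . . . . . . .
  . . .]
 [. . . . . . . . . . . .
  . . . . . . . . . . . .
  . . .]
 [. . . . . . . . . . . .
  . . . . . . . . . . . .
  . . .]
 [. . . . . . . . . . . .
  . . . . . . . . . . . .
  . . .]
 [. . . . . . . . . . . .
  . . . . . . . . . . . .
  . . .]
 [. .  #  # . . . . . . . .
  . . . . . . . . . . . .
  . . .]
 [. . .  #  # . . . . . . .
  . .  # . . . . . . . . .
  . . .]
 [. . .  #  #  #  # . . . . .
  . .  # . . . . . . . . .
  . . .]
 [. . . .  #  #  # . . . . .
  . . . . . . . . . . . .
  . . .]
 [. . . . .  #  #  # . . . .
  . .  # . . . . . . . . .
  . . .]
 [. . . . .  #  #  #  #  # . .
  . .  #  # . . . . . . . .
  . . .]
 [. . . . .  #  #  #  #  #  #  #
   #  #  #  #  # . . . . . . .
  . . .]
 [. . . . .  # . .  #  #  #  #
   #  #  #  #  # . . . . . . .
  . . .]
 [. . . . .  #  # .  #  #  #  #
   #  #  #  #  # . . . . . . .
  . . .]
 [. . . . .  #  # .  #  #  #  #
   #  #  #  #  # . . . . . . .
  . . .]
 [. . . . . .  # .  #  #  #  #
   #  #  #  # . . . . . . . .
  . . .]]
```

The force has gone to zero and the clip has jumped on. I'll withdraw upward.

```bash
python3 -m pendant '0 0 -5 0 0 0 10;0 0 -10 0 0 0 10;0 0 -20 0 0 0 10;0 0 -35 0 0 0 10;0 0 -41 0 0 0 10;0 0 0 0 0 0 10;0 0 0 0 0 0 10';python3 -c "
from h import *
rel(497,219.5,None,.25)
s=read_camera('scene');t=read_camera('top')
f=lambda im,x,y,w,h,k:cv2.resize(im[y:y+h,x:x+w],None,fx=k,fy=k,interpolation=cv2.INTER_CUBIC)
cv2.imwrite('pics/c9.png',np.hstack([f(s,260,140,75,100,5),f(t,345,220,80,100,5)]))
"
```

```text
time: 15.25
eef_pos: [506.7, -200.7, 222.5]
tool_rot: [[0.869, -0.494, 0.0], [-0.494, -0.869, 0.0], [0.0, -0.0, -1.0]]
force: [-0.2, 0.7, -1.3]
grip_width: 23.1
finger_force: 59.7
t 15.25 pos [ 506.7 -200.7  222.5] psi -0.517 tilt [0.0002 0.0001] F [-0.2  0.7 -1.3] w 23.1
tool shift [-216.1 -360.5    0. ] rz deg -43.9
```

View pics/c9.png

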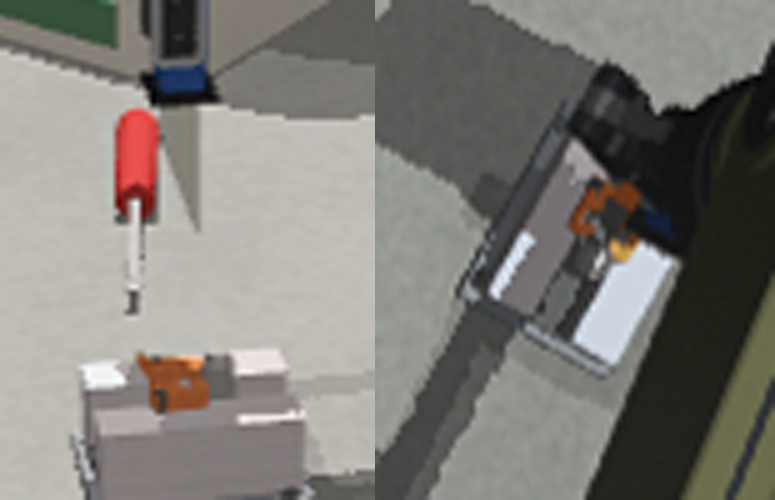

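The clip is off: it lies on the block with the spindle standing free to its right (crop 205–233). Going back to the rack.

```bash
python3 -m pendant '0 0 0 0 0 -8.8 10;0 0 0 0 0 -8.8 10;0 0 0 0 0 -8.8 10;0 0 0 0 0 -8.8 10;0 0 0 0 0 -8.7 10;10.5 -45.3 0 0 0 0 10;10.5 -45.3 0 0 0 0 10;10.5 -45.3 0 0 0 0 10;10.5 -45.3 0 0 0 0 10;10.5 -45.3 0 0 0 0 10;10.5 -45.3 0 0 0 0 10;10.5 -45.3 0 0 0 0 10;10.5 -45.3 0 0 0 0 10;10.5 -45.3 0 0 0 0 10;0 0 0 0 0 0 10;0 0 0 0 0 0 10;0 0 0 0 0 0 10'; python3 -c "
from h import *
rel(497,219.4,109,.249)"
```

```text
time: 17.48
eef_pos: [497.7, 216.2, 221.7]
tool_rot: [[0.969, 0.246, -0.001], [0.246, -0.969, -0.001], [-0.002, 0.001, -1.0]]
force: [-0.3, 0.9, -0.4]
grip_width: 23.0
finger_force: 59.6
t 17.48 pos [497.7 216.2 221.7] psi 0.248 tilt [-0.0014 -0.0009] F [-0.3  0.9 -0.4] w 23.0
tool shift [  0.3  -3.3 112.7] rz deg -0.1
```

```bash
python3 -m pendant '0 -3.3 0 0 0 0 10;0 0 25 0 0 0 10;0 0 20 0 0 0 10;0 0 10 0 0 0 10;0 0 0 0 0 0 10'; python3 -m pendant '0 0 10 0 0 0 10;0 0 10 0 0 0 10;0 0 10 0 0 0 10;0 0 0 0 0 0 10'; python3 -c "
from h import *
rel(497,219.4,109,.249)"
```

```text
time: 18.1
eef_pos: [496.9, 220.2, 166.8]
tool_rot: [[0.969, 0.246, -0.001], [0.246, -0.969, -0.0], [-0.001, 0.0, -1.0]]
force: [0.6, -0.0, -1.5]
grip_width: 23.1
finger_force: 59.6
time: 18.6
eef_pos: [496.4, 220.4, 136.2]
tool_rot: [[0.969, 0.247, -0.002], [0.247, -0.969, -0.001], [-0.002, 0.0, -1.0]]
force: [0.7, 0.1, -0.7]
grip_width: 22.9
finger_force: 59.6
t 18.60 pos [496.4 220.4 136.2] psi 0.249 tilt [-0.0022 -0.0008] F [ 0.7  0.1 -0.7] w 22.9
tool shift [ 0.4  1.1 27.2] rz deg 0.0
```

```bash
python3 -m pendant '0.4 1 8 0 0 0 10;0 0 8 0 0 0 10;0 0 0 0 0 0 10'; python3 -m pendant '0 0 4 0 0 0 10;0 0 3 0 0 0 10;0 0 0 0 0 0 10';python3 -m pendant '0 0 2 0 0 0 10;0 0 0 0 0 0 10'
```

```text
time: 18.98
eef_pos: [497.2, 219.5, 120.5]
tool_rot: [[0.969, 0.247, -0.002], [0.247, -0.969, -0.001], [-0.002, 0.0, -1.0]]
force: [0.5, 0.5, -1.3]
grip_width: 22.9
finger_force: 59.6
time: 19.35
eef_pos: [497.7, 219.7, 114.1]
tool_rot: [[0.969, 0.247, -0.0], [0.247, -0.969, -0.0], [-0.0, 0.0, -1.0]]
force: [-0.1, 0.3, -0.4]
grip_width: 22.9
finger_force: 59.6
time: 19.6
eef_pos: [497.8, 219.7, 112.3]
tool_rot: [[0.969, 0.247, -0.0], [0.247, -0.969, -0.0], [-0.0, 0.0, -1.0]]
force: [-0.2, 1.1, -1.1]
grip_width: 23.3
finger_force: 59.6
```

```bash
python3 -m pendant '0 0 1.5 0 0 0 10;0 0 0 0 0 0 10'; python3 -m pendant '0 0 1 0 0 0 10;0 0 0 0 0 0 10';python3 -m pendant '0 0 1 0 0 0 10;0 0 0 0 0 0 10'
```

```text
time: 19.85
eef_pos: [497.8, 219.7, 110.7]
tool_rot: [[0.969, 0.247, -0.0], [0.247, -0.969, -0.0], [-0.0, -0.0, -1.0]]
force: [0.0, 0.1, -1.2]
grip_width: 23.0
finger_force: 59.6
time: 20.1
eef_pos: [498.0, 219.8, 109.8]
tool_rot: [[0.969, 0.247, 0.0], [0.247, -0.969, 0.0], [0.0, -0.0, -1.0]]
force: [0.5, -0.6, 0.0]
grip_width: 22.7
finger_force: 59.8
time: 20.35
eef_pos: [497.9, 219.8, 109.8]
tool_rot: [[0.969, 0.247, 0.001], [0.247, -0.969, 0.0], [0.001, -0.0, -1.0]]
force: [-2.1, -0.5, 6.4]
grip_width: 22.8
finger_force: 60.7
```

The guard is seated at the original height (TCP 109.8). Release and retreat.

```bash
python3 -m pendant '0 0 0 0 0 0 44;0 0 0 0 0 0 44;0 0 0 0 0 0 44;0 0 0 0 0 0 44;0 0 -10 0 0 0 44;0 0 -40 0 0 0 44;0 0 -50 0 0 0 44;-40 0 -20 0 0 0 44;-50 20 0 0 0 0 44;0 50 0 0 0 0 44;0 50 0 0 0 0 44;0 0 0 0 0 0 44'; python3 -c "
from h import *
s=read_camera('scene');t=read_camera('top')
for l in('clip','spindle_top'): print(l,[[(round(d['score'],2),np.round(d['centre'],1)) for d in pinpoint(c,l)][:2] for c in('scene','top')])
f=lambda im,x,y,w,h,k:cv2.resize(im[y:y+h,x:x+w],None,fx=k,fy=k,interpolation=cv2.INTER_CUBIC)
A=np.hstack([f(s,360,250,110,75,3.6),f(s,260,185,75,75,3.6)]);B=np.hstack([f(t,170,220,110,75,3.6),f(t,350,230,75,75,3.6)])
cv2.imwrite('pics/c10.png',np.vstack([A,B]));print(get_state()['time'],get_state()['eef_pos'])
"
```

```text
time: 21.85
eef_pos: [441.1, 78.6, 229.8]
tool_rot: [[0.97, 0.242, 0.002], [0.242, -0.97, -0.001], [0.002, 0.001, -1.0]]
force: [0.1, -0.2, 0.8]
grip_width: 43.8
finger_force: 0.0
clip [[(0.41, array([297.6, 215. ]))], [(0.54, array([389.5, 267.1])), (0.33, array([221.8, 254.2]))]]
spindle_top [[(0.63, array([303.1, 206.1]))], [(0.56, array([386.7, 270.5]))]]
22.15 [439.97395613  82.31045236 228.82860252]
```

View pics/c10.png

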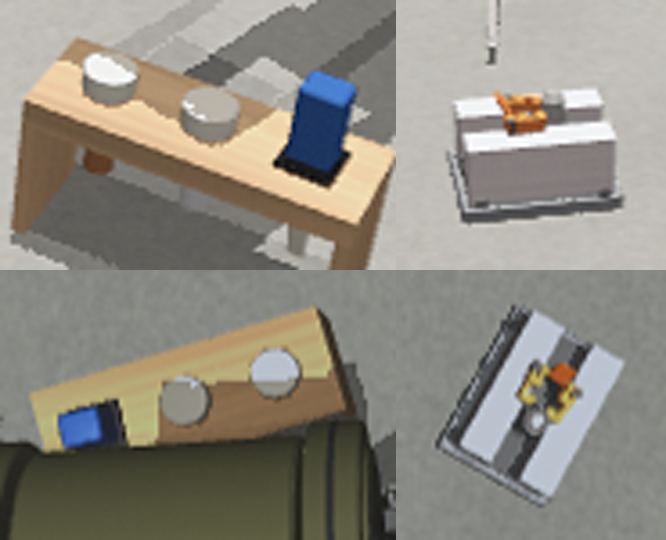

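The picture shows the wedge upright in its hole (scene 448,285) and both vials unmoved. The clip lies on the block, past the spindle (top 389,267). Everything is as asked, so I'm handing it in.

```bash
python3 -c "
from cell import *
print(finish_job())"
```

```text
the job is handed in; nothing more can be done
None
```

I handed the job in at about 22 s: the clip is off the spindle and lying on its block, the wedge is back upright in its rack hole, and the vials look undisturbed; I never took the gripper near the jars.

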